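# Make the tray up to three ferrite bars

## Task

One long ferrite bar is already in the deep tray: make it up to exactly three with long bars from the slotted rack, all three lying flat on the tray's floor, side by side and crosswise to the tray's length. Ferrite is brittle: set every bar down, never let one drop. Leave the other long bars and the short bar lying where they are in the rack, and do not disturb the two weights and the solder spool.

Things in the scene. Friction and masses are not known exactly. Their poses are not given: they have to be found in the camera images.
- rack: Fixed aluminium rack, 40 x 144 x 33 mm (x, y, height), origin centred underneath. Five open-ended slots along its x, at y = -56, -28, 0, 28, 56 mm: 24 mm wide, floor 6 mm up, 4 mm partitions up to 33 mm, 2 mm above the tops of the bars in them, so bars cannot be gripped by their sides there. Long bars stick out 6 to 14 mm at both ends, over open bench: grip them end to end (60 mm)
- tray: Fixed deep steel parts tray, open on top, 76 x 164 x 56 mm outside (x across, y along its length, height), walls and floor 4 mm; inside 68 x 156 mm and 52 mm deep. Origin at the centre of its underside. One long bar already lies in it crosswise, 40 to 58 mm from its centre towards its -y end. Across its width there is no room for fingers at the ends of a 60 mm bar
- tray_in (a point): Centre of the tray's inner floor, 4 mm above the bench; axes as the tray's. About 0.2 m of clear bench lies between tray and rack
- short_bar: Short ferrite bar, 40 x 20 x 25 mm, dark grey, about 95 g, in one of the rack's slots; not wanted. Origin at the centre of its underside, x along its length
- weight_1: Bystander: bright steel 200 g weight with a knob, 32 mm diameter, 58 mm high, origin at the centre of its underside
- weight_2: Bystander: a second such weight
- spool: Bystander: solder spool standing on its flange, 52 mm diameter, 38 mm high, origin at the centre of its underside
- bar_a: Long ferrite bar, 60 x 20 x 25 mm (x length, y width, z height), dark grey, brittle, about 140 g, in one of the rack's slots. Origin at the centre of its underside
- bar_a_mid (a point): Middle of bar_a, 12.5 mm above its origin
- bar_b: Long ferrite bar, 60 x 20 x 25 mm (x length, y width, z height), dark grey, brittle, about 140 g, in one of the rack's slots. Origin at the centre of its underside
- bar_b_mid (a point): Middle of bar_b, 12.5 mm above its origin
- bar_c: Long ferrite bar, 60 x 20 x 25 mm (x length, y width, z height), dark grey, brittle, about 140 g, in one of the rack's slots. Origin at the centre of its underside
- bar_c_mid (a point): Middle of bar_c, 12.5 mm above its origin
- bar_d: Long ferrite bar, 60 x 20 x 25 mm (x length, y width, z height), dark grey, brittle, about 140 g, in one of the rack's slots. Origin at the centre of its underside
- bar_d_mid (a point): Middle of bar_d, 12.5 mm above its origin
- bar_e: Long ferrite bar, 60 x 20 x 25 mm (x length, y width, z height), dark grey, brittle, about 140 g, already in the tray. Origin at the centre of its underside
- bar_e_mid (a point): Middle of bar_e, 12.5 mm above its origin

How it is judged (in metres and radians):
At the end, for the whole second after the job is handed in: Three long bars (the first and two from the rack) rest on the tray's floor, flat within 0.12 rad, not stacked, lengthwise within 0.4 rad of the tray's x axis (across it); the other two long bars and the short bar are upright in the rack within 12 mm of their starts; all at rest ((((x of bar_a_mid in the frame of tray_in between -0.034 and 0.034 m and y of bar_a_mid in the frame of tray_in between -0.078 and 0.078 m and z of bar_a_mid in the frame of tray_in between 0.006 and 0.0165 m and angle between bar_a's own x axis and vertical between 1.45 and 1.69 rad and angle between the x axis of bar_a and the x axis of tray, either way round below 0.4 rad and linear speed of bar_a below 0.02 m/s) and (x of bar_b_mid in the frame of tray_in between -0.034 and 0.034 m and y of bar_b_mid in the frame of tray_in between -0.078 and 0.078 m and z of bar_b_mid in the frame of tray_in between 0.006 and 0.0165 m and angle between bar_b's own x axis and vertical between 1.45 and 1.69 rad and angle between the x axis of bar_b and the x axis of tray, either way round below 0.4 rad and linear speed of bar_b below 0.02 m/s) and distance of each of bar_c, bar_d from where it was at the start of the episode below 0.012 m and angle between each of bar_c, bar_d's own z axis and vertical below 0.1 rad and linear speed of each of bar_c, bar_d below 0.02 m/s) or ((x of bar_a_mid in the frame of tray_in between -0.034 and 0.034 m and y of bar_a_mid in the frame of tray_in between -0.078 and 0.078 m and z of bar_a_mid in the frame of tray_in between 0.006 and 0.0165 m and angle between bar_a's own x axis and vertical between 1.45 and 1.69 rad and angle between the x axis of bar_a and the x axis of tray, either way round below 0.4 rad and linear speed of bar_a below 0.02 m/s) and distance of each of bar_b, bar_d from where it was at the start of the episode below 0.012 m and angle between each of bar_b, bar_d's own z axis and vertical below 0.1 rad and linear speed of each of bar_b, bar_d below 0.02 m/s and (x of bar_c_mid in the frame of tray_in between -0.034 and 0.034 m and y of bar_c_mid in the frame of tray_in between -0.078 and 0.078 m and z of bar_c_mid in the frame of tray_in between 0.006 and 0.0165 m and angle between bar_c's own x axis and vertical between 1.45 and 1.69 rad and angle between the x axis of bar_c and the x axis of tray, either way round below 0.4 rad and linear speed of bar_c below 0.02 m/s)) or ((x of bar_a_mid in the frame of tray_in between -0.034 and 0.034 m and y of bar_a_mid in the frame of tray_in between -0.078 and 0.078 m and z of bar_a_mid in the frame of tray_in between 0.006 and 0.0165 m and angle between bar_a's own x axis and vertical between 1.45 and 1.69 rad and angle between the x axis of bar_a and the x axis of tray, either way round below 0.4 rad and linear speed of bar_a below 0.02 m/s) and distance of each of bar_b, bar_c from where it was at the start of the episode below 0.012 m and angle between each of bar_b, bar_c's own z axis and vertical below 0.1 rad and linear speed of each of bar_b, bar_c below 0.02 m/s and (x of bar_d_mid in the frame of tray_in between -0.034 and 0.034 m and y of bar_d_mid in the frame of tray_in between -0.078 and 0.078 m and z of bar_d_mid in the frame of tray_in between 0.006 and 0.0165 m and angle between bar_d's own x axis and vertical between 1.45 and 1.69 rad and angle between the x axis of bar_d and the x axis of tray, either way round below 0.4 rad and linear speed of bar_d below 0.02 m/s)) or (distance of each of bar_a, bar_d from where it was at the start of the episode below 0.012 m and angle between each of bar_a, bar_d's own z axis and vertical below 0.1 rad and linear speed of each of bar_a, bar_d below 0.02 m/s and (x of bar_b_mid in the frame of tray_in between -0.034 and 0.034 m and y of bar_b_mid in the frame of tray_in between -0.078 and 0.078 m and z of bar_b_mid in the frame of tray_in between 0.006 and 0.0165 m and angle between bar_b's own x axis and vertical between 1.45 and 1.69 rad and angle between the x axis of bar_b and the x axis of tray, either way round below 0.4 rad and linear speed of bar_b below 0.02 m/s) and (x of bar_c_mid in the frame of tray_in between -0.034 and 0.034 m and y of bar_c_mid in the frame of tray_in between -0.078 and 0.078 m and z of bar_c_mid in the frame of tray_in between 0.006 and 0.0165 m and angle between bar_c's own x axis and vertical between 1.45 and 1.69 rad and angle between the x axis of bar_c and the x axis of tray, either way round below 0.4 rad and linear speed of bar_c below 0.02 m/s)) or (distance of each of bar_a, bar_c from where it was at the start of the episode below 0.012 m and angle between each of bar_a, bar_c's own z axis and vertical below 0.1 rad and linear speed of each of bar_a, bar_c below 0.02 m/s and (x of bar_b_mid in the frame of tray_in between -0.034 and 0.034 m and y of bar_b_mid in the frame of tray_in between -0.078 and 0.078 m and z of bar_b_mid in the frame of tray_in between 0.006 and 0.0165 m and angle between bar_b's own x axis and vertical between 1.45 and 1.69 rad and angle between the x axis of bar_b and the x axis of tray, either way round below 0.4 rad and linear speed of bar_b below 0.02 m/s) and (x of bar_d_mid in the frame of tray_in between -0.034 and 0.034 m and y of bar_d_mid in the frame of tray_in between -0.078 and 0.078 m and z of bar_d_mid in the frame of tray_in between 0.006 and 0.0165 m and angle between bar_d's own x axis and vertical between 1.45 and 1.69 rad and angle between the x axis of bar_d and the x axis of tray, either way round below 0.4 rad and linear speed of bar_d below 0.02 m/s)) or (distance of each of bar_a, bar_b from where it was at the start of the episode below 0.012 m and angle between each of bar_a, bar_b's own z axis and vertical below 0.1 rad and linear speed of each of bar_a, bar_b below 0.02 m/s and (x of bar_c_mid in the frame of tray_in between -0.034 and 0.034 m and y of bar_c_mid in the frame of tray_in between -0.078 and 0.078 m and z of bar_c_mid in the frame of tray_in between 0.006 and 0.0165 m and angle between bar_c's own x axis and vertical between 1.45 and 1.69 rad and angle between the x axis of bar_c and the x axis of tray, either way round below 0.4 rad and linear speed of bar_c below 0.02 m/s) and (x of bar_d_mid in the frame of tray_in between -0.034 and 0.034 m and y of bar_d_mid in the frame of tray_in between -0.078 and 0.078 m and z of bar_d_mid in the frame of tray_in between 0.006 and 0.0165 m and angle between bar_d's own x axis and vertical between 1.45 and 1.69 rad and angle between the x axis of bar_d and the x axis of tray, either way round below 0.4 rad and linear speed of bar_d below 0.02 m/s))) and x of bar_e_mid in the frame of tray_in between -0.034 and 0.034 m and y of bar_e_mid in the frame of tray_in between -0.078 and 0.078 m and z of bar_e_mid in the frame of tray_in between 0.006 and 0.0165 m and angle between bar_e's own x axis and vertical between 1.45 and 1.69 rad and angle between the x axis of bar_e and the x axis of tray, either way round below 0.4 rad and linear speed of each of bar_e, short_bar below 0.02 m/s and distance of short_bar from where it was at the start of the episode below 0.012 m and angle between short_bar's own z axis and vertical below 0.1 rad); the robot touches nothing.
It fails at once if a bar was dropped (over 0.5 m/s, a fall of about 13 mm, while no finger holds it) ((linear speed of bar_a above 0.5 m/s and contact force between the fingers and bar_a below 0.2 N) or (linear speed of bar_b above 0.5 m/s and contact force between the fingers and bar_b below 0.2 N) or (linear speed of bar_c above 0.5 m/s and contact force between the fingers and bar_c below 0.2 N) or (linear speed of bar_d above 0.5 m/s and contact force between the fingers and bar_d below 0.2 N) or (linear speed of bar_e above 0.5 m/s and contact force between the fingers and bar_e below 0.2 N)).
It fails at once if a weight or the spool was disturbed (moved over 20 mm) (distance of any of weight_1, weight_2, spool from where it was at the start of the episode above 0.02 m).
It also fails if it takes over 72 s, if anything falls off the work surface, if the arm or the gripper's body presses on something with over 40 N, if the wrist force passes 120 N, or if a joint passes its speed limit or range.

## Robot

A 6-joint arm with a two-finger parallel gripper is mounted at the origin on the work surface. World frame = base frame: x ahead of the robot, y to its left, z up, the work surface at z = 0. Lengths are in mm, angles in rad, forces in N, time in s.
With the tool pointing down it reaches from about 400 to 925 mm from the base axis. Payload 12.5 kg.
Tool frame: the origin (TCP) lies midway between the tips of the shut fingers; the grasp point (between the pads) lies 19 mm behind it; z points along the fingers, y is the line along which they close (so a half turn about z gives the same grasp; the last joint's range is limited). The gripper opens to 95 mm and grips with 3 to 60 N. Pads are 20 mm wide; open, the fingers measure 119 mm over their backs; the gripper's body (75 mm by 180 mm) begins 59 mm behind the grasp point.
Start: joints at [-1.313, 0.491, 1.559, -0, 1.092, -0.106], TCP at [222.417, -584.107, 187.861] pointing down, gripper open.
Joint ranges: [-3.1, 3.1], [-0.84, 2.19], [0.05, 2.79], [-1.13, 4.28], [0.06, 2.93], [-2.69, 2.69]. Speed limits (rad/s): [2.22, 2.22, 2.79, 3.14, 3.14, 3.14].

## Interface

Orientations are given as [roll, pitch, yaw] about the fixed x, y, z axes, in that order (R = Rz(yaw) Ry(pitch) Rx(roll)).
In Python, from cell import readout, eyes, env gives the robot as it stands.
- The arm moves only by the tool move_arm, never from a script. Its argument "plan" is a list of rows, each a list of 3 entries, a list of its own where there are three numbers: the turn, a rotation vector about the tool's x, y, z in degrees, then the shift along the tool's x, y, z in m, then the gripper command: -1 is shut, 1 is fully open, values between are in proportion. In form: [[[ax, ay, az], [x, y, z], jaw], ...]. A call has 1 to 5 rows; each row is the pose to reach, as a shift and turn from the pose commanded when the call began, along the tool's axes at that moment; what a row does not reach only later rows make up. A row lasts 1/8 s, in which the tool goes at most 62.5 mm and 10.7 degrees, less where a joint would pass 70% of its speed; a pose out of reach is approached as far as the arm can. A call with a gripper value outside its range is refused whole. The fingers move at their own pace and stop on an object; the grip force is fixed at half the most. Time passes only in rows, so rows that repeat a pose let the fingers close. It gives the time, the measured TCP pose, the force, the opening and the grip force at its end, in the units of the state.
- readout.state(): the state, without advancing time (a new reading comes with each control period).
- eyes.read_camera(name): name is "scene" or "side" or "wrist"; returns a dict with "img" (420x560x3 uint8, red, green, blue), "K" (3x3 intrinsics, pixels), "extrinsics" (4x4, takes a point from camera to world coordinates). Camera axes: x right, y up, looking along -z (the intrinsics and any distortion apply to the point x, -y, -z); pixel columns grow to the right and rows downward; lengths in mm; the calibration is good to about 2 mm. A picture is of the moment at which its call begins. There is no depth.
- env.job_done(): hands the job in; it is judged then, once.
Trained networks look in a picture, given as the dict that the camera call returned (one of the last four; its "shot" number tells which), for a name from the list of things; names that differ only in an ending like _2 or _b are one class to them, and where a whole thing is asked for, a point or a joint stands for the part that bears it (a point fixed in the world has none). Each returns a list of dicts, best first, with "score" (0 to 1); they miss things now and then, are a little off and sometimes report something else, mostly with a low value. They report only what shows in the picture. A call takes as long as a camera call.
- eyes.cut_out(picture, name): "mask" (420x560 bool, what is visible of it) and "uv" ([column, row] in pixels, amid what is visible of it).
The state is a dict: "t": time; "joints": joint angles; "qvel": joint speeds; "tau": joint torques, N m; "eef_pos": TCP position; "tcp_rot": TCP orientation; "ft_force": force on the tool from outside, world axes, zero at the start; "moment": the same for the moment, N m; "opening": opening from 0.0 (shut) to 1.0 (fully open); "grip_force": force on a finger pad.
Only numpy, scipy, OpenCV 4.12 (cv2) and the standard library are available. Lean on these libraries where they do the work, as an engineer would, in place of code of your own. Each camera call takes 0.05 s, during which the arm holds its last target. There are 200 camera calls.

## Working session

There is one attempt and no reset: what is moved stays moved. The work goes in short steps, Python scripts to look and compute and a tool call to move; the robot and the scene stay as the last step left them, time stands still between calls to the robot, and variables do not carry over. Pictures are saved under pics/ and viewed, at most 11 in all, crops included, and the job is handed in when it is done.

Besides the shell and the picture viewer there is one more tool, called after "Call:" as name(argument=value, ...), one argument or row to a line, values as JSON. move_arm: Moves the arm, as the interface text tells. Its arguments: {"type":"object","properties":{"plan":{"type":"array","items":{"type":"array"}}},"required":["plan"]}

```bash
ls; mkdir -p pics
cat > h.py <<'E'
import numpy as np,cv2
from cell import readout,eyes,env
def ray(p,uv):
    K=p["K"];E=np.array(p["extrinsics"])
    x=(uv[0]-K[0][2])/K[0][0];y=(uv[1]-K[1][2])/K[1][1]
    return E[:3,3],E[:3,:3]@np.array([x,-y,-1.])
def onz(p,uv,z):
    o,d=ray(p,uv);return (o+d*(z-o[2])/d[2])
def proj(p,X):
    E=np.array(p["extrinsics"]);c=E[:3,:3].T@(np.array(X,float)-E[:3,3]);K=np.array(p["K"])
    v=K@np.array([c[0],-c[1],-c[2]]);return v[:2]/v[2]
def save(p,n): cv2.imwrite("pics/"+n,p["img"][:,:,::-1])
E
python3 - <<'E'
from h import *
for n in ["scene","side","wrist"]:
    p=eyes.read_camera(n);save(p,n+"0.png");print(n,{k:v for k,v in p.items() if k not in("img",)})
    for t in ["bar_a","short_bar","rack","tray","weight_1","spool"]:
        for r in eyes.cut_out(p,t)[:6]:print(t,round(r["score"],2),np.round(r["uv"]),r["mask"].sum())
a=cv2.imread("pics/scene0.png");b=cv2.imread("pics/side0.png")
s=readout.state();print(s)
E
```

```text
pics
scene {'K': array([[455.07698233,   0.        , 279.56362681],
       [  0.        , 455.07698233, 204.74307642],
       [  0.        ,   0.        ,   1.        ]]), 'extrinsics': array([[ 1.99314638e-01, -8.47847865e-01,  4.91352900e-01,
         9.49181047e+02],
       [ 9.79891765e-01,  1.77180591e-01, -9.17560204e-02,
        -8.89959969e+01],
       [-9.26305120e-03,  4.99760978e-01,  8.66113826e-01,
         7.52295797e+02],
       [ 0.00000000e+00,  0.00000000e+00,  0.00000000e+00,
         1.00000000e+00]]), 'shot': 1}
bar_a 0.84 [156. 248.] 414
bar_a 0.77 [195. 224.] 387
bar_a 0.7 [138. 255.] 436
bar_a 0.66 [367. 199.] 278
bar_a 0.6 [182. 231.] 385
short_bar 0.62 [170. 238.] 301
rack 0.68 [162. 242.] 412
rack 0.65 [402. 202.] 4557
tray 0.88 [403. 198.] 4565
weight_1 0.87 [328. 268.] 423
spool 0.96 [262. 132.] 660
side {'K': array([[546.7540891 ,   0.        , 272.43954943],
       [  0.        , 546.7540891 , 208.88669456],
       [  0.        ,   0.        ,   1.        ]]), 'extrinsics': array([[-8.52273192e-01,  3.12928760e-01, -4.19172992e-01,
         9.47791289e+
[... 1217 characters left out ...]
    1.00000000e+00]]), 'shot': 3}
{'t': 1.05, 'joints': array([-1.31257898e+00,  4.90909483e-01,  1.55890113e+00, -1.83516492e-06,
        1.09172296e+00, -1.05586700e-01]), 'qvel': array([-0.00196363,  0.00019528,  0.00029118,  0.00064929,  0.00077738,
       -0.00142343]), 'tau': array([ 5.55120528e-05, -6.12480712e+01, -2.58435810e+01,  6.93391333e-02,
        4.48132376e-02, -2.44029138e-06]), 'eef_pos': array([ 222.42663991, -584.0948815 ,  187.85465801]), 'tcp_rot': array([3.14153408e+00, 7.84592323e-06, 3.63804895e-01]), 'ft_force': array([-0.06974854,  0.0972571 , -0.38858837]), 'moment': array([ 0.02323093,  0.01009905, -0.00147755]), 'grip_force': 0.0, 'opening': 1.000043166060687}
```

Run:
```python
import cv2,numpy as np
a=cv2.imread("pics/scene0.png");b=cv2.imread("pics/side0.png")
c=cv2.resize(a[170:330,100:500],(800,320),interpolation=cv2.INTER_CUBIC)
d=cv2.resize(b[120:400,80:480],(800,560),interpolation=cv2.INTER_CUBIC)[:280]
cv2.imwrite("pics/z1.png",np.vstack([c,d]))
```

```text
(no output)
```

View pics/scene0.png

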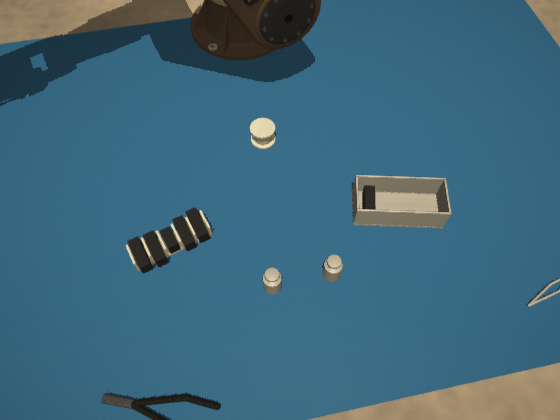

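View pics/z1.png

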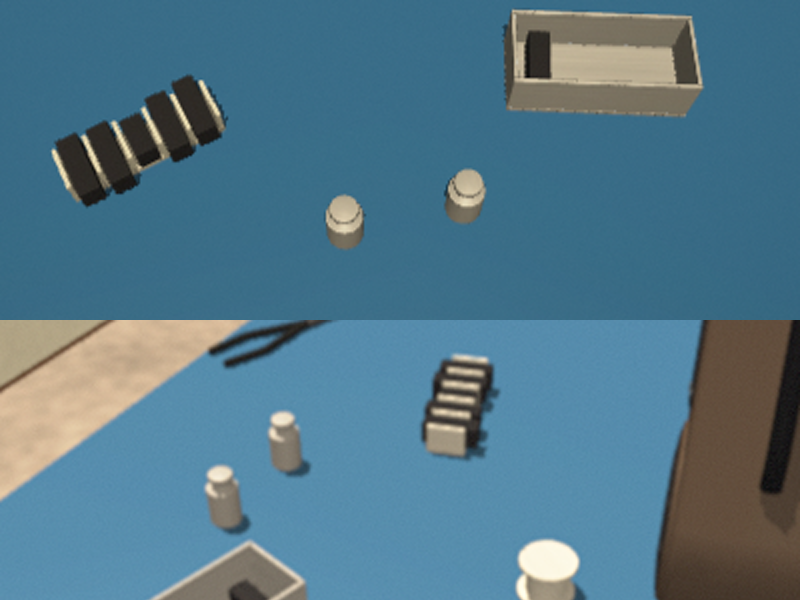

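The pictures show the rack at left in the scene view (bars at about (138,255), (156,248), (182,231), (195,224), with the short bar in the middle slot at (170,238)). The tray is around (403,200) with its bar at (369,198). The weights are at (272,280) and (333,267), the spool at (262,132).

Run:
```python
from h import *
p=eyes.read_camera("scene")
for t,z in [("bar_a",28),("short_bar",28),("weight_1",30),("spool",25),("tray",30)]:
    for r in eyes.cut_out(p,t)[:6]:
        print(t,round(r["score"],2),np.round(r["uv"]),np.round(onz(p,r["uv"],z)))
# tray rim corners, by eye in scene0
for uv in [(357,176),(446,178.5),(449.5,210.5),(354.5,210)]: print(uv,np.round(onz(p,uv,56)))
```

```text
bar_a 0.93 [141. 253.] [ 583. -266.   28.]
bar_a 0.92 [179. 232.] [ 556. -198.   28.]
bar_a 0.72 [156. 247.] [ 578. -241.   28.]
bar_a 0.69 [195. 223.] [ 544. -169.   28.]
bar_a 0.66 [370. 197.] [557. 155.  28.]
bar_a 0.52 [329. 267.] [675.  45.  28.]
short_bar 0.57 [170. 240.] [ 569. -215.   28.]
short_bar 0.45 [181. 233.] [ 558. -196.   28.]
weight_1 0.79 [272. 279.] [677. -53.  30.]
weight_1 0.68 [403. 202.] [580. 211.  30.]
weight_1 0.62 [330. 267.] [677.  47.  30.]
spool 0.72 [262. 132.] [362. -13.  25.]
tray 0.67 [404. 200.] [577. 214.  30.]
(357, 176) [524. 136.  56.]
(446, 178.5) [562. 292.  56.]
(449.5, 210.5) [626. 273.  56.]
(354.5, 210) [591. 111.  56.]
```

```bash
cat >> h.py <<'E'
from scipy.spatial.transform import Rotation as R
def go(x,y,z,yaw,s=None):
    "print turn (deg) and shift (m) in tool axes from where the arm stands; yaw in deg"
    if s is None:s=readout.state();s=(s["eef_pos"],s["tcp_rot"])
    A=R.from_euler("xyz",s[1]);B=R.from_euler("xyz",[np.pi,0,np.radians(yaw)])
    print("turn",np.round(np.degrees((A.inv()*B).as_rotvec()),1),"shift",np.round(A.inv().apply(np.array([x,y,z])-s[0])/1000,4))
    return ([x,y,z],[np.pi,0,np.radians(yaw)])
E
python3 - <<'E'
from h import *
go(565,-225,200,112)
E
```

```text
turn [  0.    0.  -91.2] shift [ 0.448  -0.2137 -0.0122]
```

Call:
move_arm(
  plan=[
    [[0,0,-10],[0.05,-0.024,-0.0122],1],
    [[0,0,-20],[0.1,-0.048,-0.0122],1],
    [[0,0,-30],[0.15,-0.072,-0.0122],1],
    [[0,0,-40],[0.2,-0.095,-0.0122],1],
    [[0,0,-50],[0.25,-0.12,-0.0122],1],
  ],
)

```text
t: 1.98
eef_pos: [414.5, -381.7, 200.2]
tcp_rot: [3.141, 0.0, 1.242]
ft_force: [0.1, -0.5, -0.2]
opening: 1.0
grip_force: 0.0
```

Run:
```python
from h import *
s=readout.state();print(s["eef_pos"],s["tcp_rot"])
go(565,-225,200,112)
```

```text
[ 414.48618461 -381.71968711  200.22983034] [3.14107825e+00 2.90645602e-04 1.24197840e+00]
turn [  0.    0.  -40.8] shift [0.1969 0.0918 0.0002]
```

Call:
move_arm(
  plan=[
    [[0,0,-10],[0.05,0.023,0],1],
    [[0,0,-20],[0.1,0.046,0],1],
    [[0,0,-30],[0.15,0.069,0],1],
    [[0,0,-41],[0.197,0.092,0],1],
    [[0,0,-41],[0.197,0.092,0],1],
  ],
)

```text
t: 2.6
eef_pos: [566.7, -224.6, 199.8]
tcp_rot: [3.141, -0.0, 1.958]
ft_force: [-0.3, -0.0, -0.6]
opening: 1.002
grip_force: 0.0
```

Run:
```python
from h import *
s=readout.state();print(s["eef_pos"],s["tcp_rot"])
p=eyes.read_camera("wrist");save(p,"w1.png");np.savez("w1.npz",img=p["img"],K=p["K"],extrinsics=p["extrinsics"])
for t in ["bar_a","short_bar"]:
    for r in eyes.cut_out(p,t)[:6]:
        c=cv2.minAreaRect(np.argwhere(r["mask"])[:,::-1].astype(np.float32))
        print(t,round(r["score"],2),np.round(r["uv"]),np.round(onz(p,r["uv"],31)),c)
```

```text
[ 566.67692049 -224.57082562  199.80574989] [ 3.14131474e+00 -3.08685894e-05  1.95792821e+00]
bar_a 0.81 [283. 126.] [ 544. -166.   31.] ((284.53961181640625, 125.10396575927734), (56.617618560791016, 19.40322494506836), 5.710593223571777)
bar_a 0.74 [287. 150.] [ 558. -188.   31.] ((285.1815185546875, 150.4238739013672), (55.13405990600586, 20.122426986694336), 5.31454610824585)
bar_a 0.7 [284. 199.] [ 576. -239.   31.] ((283.54241943359375, 199.8778839111328), (53.76154708862305, 22.76532745361328), 3.900493860244751)
bar_a 0.32 [279. 226.] [ 582. -272.   31.] ((280.88861083984375, 222.5968780517578), (52.569889068603516, 22.22504425048828), 3.990912914276123)
short_bar 0.81 [285. 176.] [ 567. -215.   31.] ((282.9379577636719, 175.74484252929688), (36.54001235961914, 19.100460052490234), 4.763641834259033)
```

View pics/w1.png

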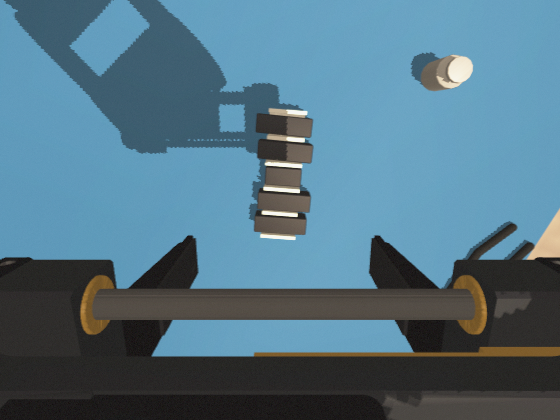

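Wrist view: five bars in a row in the column near 283 px, rows 125 to 223, short bar in the middle at (283,176), each tilted about 5° in the picture.

Run:
```python
from h import *
p=eyes.read_camera("wrist");C=[]
for t in ["bar_a","short_bar"]:
    for r in eyes.cut_out(p,t)[:6]:
        if r["score"]<.3: continue
        q=np.array([onz(p,uv,29)[:2] for uv in np.argwhere(r["mask"])[:,::-1]],np.float32)
        (c,wh,a)=cv2.minAreaRect(q); 
        if wh[0]<wh[1]: wh=wh[::-1];a+=90
        print(t,round(r["score"],2),np.round(c,1),np.round(wh,1),round((a+90)%180-90,1));C.append(c)
C=np.array(sorted(C,key=lambda c:-c[1]));print(C)
if len(C)==5:
    f=[np.polyfit(np.arange(5)*28,C[:,i],1) for i in (0,1)];print(f,np.degrees(np.arctan2(-f[1][0],-f[0][0]))-90)
```

```text
bar_a 0.79 [ 576.6 -242.2] [59.5 24.6] 20.4
bar_a 0.76 [ 545.1 -164.8] [60. 20.] 16.7
bar_a 0.75 [ 556.1 -189.4] [59.3 21.3] 16.7
bar_a 0.67 [ 582.5 -267.8] [59.7 26.2] 18.9
short_bar 0.67 [ 565.4 -215.8] [40.5 21.3] 18.1
[[ 545.065979   -164.80929565]
 [ 556.13458252 -189.43453979]
 [ 565.41778564 -215.75195312]
 [ 576.59100342 -242.20701599]
 [ 582.48498535 -267.75177002]]
[array([3.40337263e-01, 5.46079980e+02]), array([  -0.92377652, -164.25942993])] 20.22478001742303
```

Run:
```python
from h import *
go(545,-165,80,108.8)
```

```text
turn [-0.   0.   2.9] shift [0.0658 0.0055 0.1202]
```

Call:
move_arm(
  plan=[
    [[0,0,3],[0.033,0.003,0.04],1],
    [[0,0,3],[0.066,0.0055,0.08],1],
    [[0,0,3],[0.066,0.0055,0.12],1],
    [[0,0,3],[0.066,0.0055,0.12],1],
  ],
)

```text
t: 3.4
eef_pos: [544.0, -163.9, 78.3]
tcp_rot: [-3.138, -0.003, 1.898]
ft_force: [0.8, -0.3, 0.5]
opening: 1.003
grip_force: 0.0
```

Run:
```python
from h import *
p=eyes.read_camera("wrist");save(p,"w2.png")
s=readout.state();print(s["eef_pos"],s["tcp_rot"],s["joints"])
go(545,-165,5,108.8)
for t in ["bar_a","short_bar"]:
    for r in eyes.cut_out(p,t)[:6]:
        if r["score"]<.3: continue
        q=np.array([onz(p,uv,31)[:2] for uv in np.argwhere(r["mask"])[:,::-1]],np.float32)
        (c,wh,a)=cv2.minAreaRect(q); 
        if wh[0]<wh[1]: wh=wh[::-1];a+=90
        print(t,round(r["score"],2),np.round(c,1),np.round(wh,1),round((a+90)%180-90,1))
```

```text
[ 545.13083937 -164.47192337   80.08577342] [-3.14052774e+00 -7.69020436e-04  1.89835430e+00] [-4.08944212e-01  5.44941096e-01  1.80611067e+00 -2.04590233e-04
  7.91846366e-01 -7.36358764e-01]
turn [-0.1 -0.  -0. ] shift [-0.0005 -0.0002  0.0751]
bar_a 0.85 [ 578.8 -249.7] [58.7  4.8] 18.9
bar_a 0.68 [ 581.2 -264.5] [59.8 30.5] 18.9
bar_a 0.61 [ 544.4 -162.3] [59.2 25.5] 16.8
short_bar 0.87 [ 564.4 -213.3] [40.4 16. ] 18.9
```

View pics/w2.png

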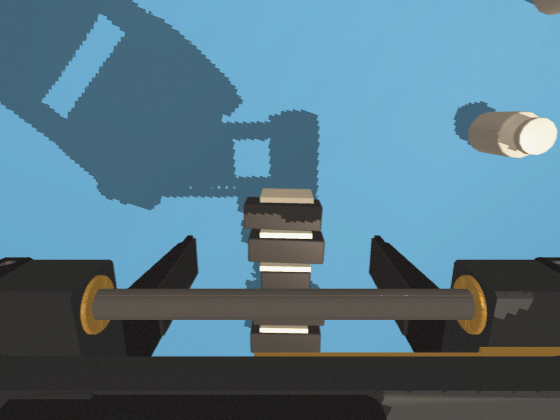

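Fingers straddle the first bar (283,212) symmetrically, parallel to the slots. Descending and closing.

Call:
move_arm(
  plan=[
    [[0,0,0],[0,0,0.03],1],
    [[0,0,0],[0,0,0.06],1],
    [[0,0,0],[0,0,0.075],1],
    [[0,0,0],[0,0,0.075],0.3],
    [[0,0,0],[0,0,0.075],-0.2],
  ],
)

```text
t: 4.18
eef_pos: [546.1, -164.2, 6.2]
tcp_rot: [3.14, 0.001, 1.9]
ft_force: [-0.4, -0.1, 0.0]
opening: 0.845
grip_force: 0.0
```

Call:
move_arm(
  plan=[
    [[0,0,0],[0,0,0],-1],
    [[0,0,0],[0,0,0],-1],
    [[0,0,0],[0,0,0],-1],
    [[0,0,0],[0,0,0],-1],
  ],
)

```text
t: 4.68
eef_pos: [545.5, -163.8, 5.1]
tcp_rot: [3.142, 0.0, 1.9]
ft_force: [0.4, -0.4, -0.1]
opening: 0.423
grip_force: 0.0
```

Run:
```python
from h import *
a=eyes.read_camera("wrist");b=eyes.read_camera("scene")
s=readout.state();print(s["opening"],s["grip_force"],s["eef_pos"])
d=cv2.resize(b["img"][190:300,100:260],(560,385),interpolation=cv2.INTER_CUBIC)
cv2.imwrite("pics/c1.png",cv2.resize(np.vstack([a["img"][150:],d])[:,:,::-1],(513,600)))
```

```text
0.34158833766175833 0.533115821890533 [ 545.58273992 -163.85039685    5.05371492]
```

View pics/c1.png

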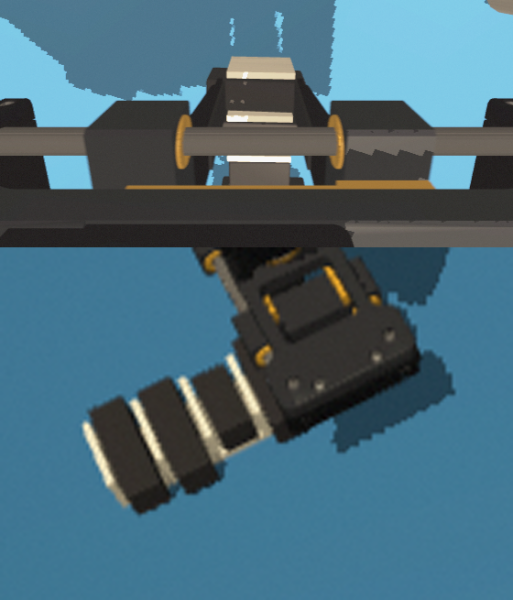

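The fingers appear to sit at the bar ends, with contact just starting; let them finish.

Call:
move_arm(
  plan=[
    [[0,0,0],[0,0,0],-1],
    [[0,0,0],[0,0,0],-1],
    [[0,0,0],[0,0,0],-1],
    [[0,0,0],[0,0,0],-1],
  ],
)

```text
t: 5.28
eef_pos: [545.4, -163.8, 5.0]
tcp_rot: [-3.141, -0.0, 1.9]
ft_force: [0.5, -0.3, -0.1]
opening: 0.005
grip_force: 0.0
```

Run:
```python
from h import *
a=eyes.read_camera("wrist");b=eyes.read_camera("side")
s=readout.state();print(s["opening"],s["grip_force"],s["eef_pos"])
d=cv2.resize(b["img"][100:220,230:390],(560,420),interpolation=cv2.INTER_CUBIC)
cv2.imwrite("pics/c2.png",cv2.resize(np.vstack([a["img"][170:],d])[:,:,::-1],(501,600)))
for i in range(0,20): pass
print(proj(a,[545.4,-163.8,5]),proj(a,[545,-165,31]))
```

```text
0.003531966120951444 1.5219779356812069e-05 [ 545.37942762 -163.78484955    5.0015482 ]
[280.96201785 237.65648723] [279.26991746 256.03560181]
```

View pics/c2.png

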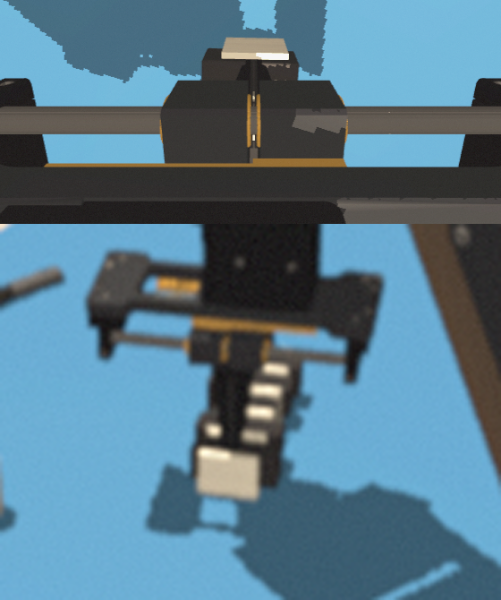

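The wrist view shows the fingers shut at about (250,70), and the side view shows them inside or above the first slot with nothing gripped. I'll check the tip height against the projection before acting.

Run:
```python
from h import *
s=readout.state();print(s["eef_pos"],s["ft_force"])
a=eyes.read_camera("side")
out=[]
im=cv2.resize(a["img"][90:210,240:380],(700,600),interpolation=cv2.INTER_CUBIC)[:,:,::-1].copy()
def mk(X,c):
    u=proj(a,X);q=((u-[240,90])*5).astype(int);cv2.circle(im,tuple(int(v) for v in q),4,c,-1);print(X,np.round(u,1))
for z,c in [(5,(0,0,255)),(31,(0,255,255)),(83,(0,255,0))]: mk([545.4,-163.8,z],c)
u=np.array([np.cos(np.radians(19)),np.sin(np.radians(19)),0])
for k in (-30,30):
  for z in (6,31): mk(np.array([545,-165,z])+k*u,(255,0,255))
cv2.imwrite("pics/c3.png",im)
```

```text
[ 545.37942762 -163.78484955    5.0015482 ] [-0.39200916 -0.48412353 -0.11886733]
[545.4, -163.8, 5] [303.9 180.5]
[545.4, -163.8, 31] [304.1 170.5]
[545.4, -163.8, 83] [304.4 149.6]
[ 516.63444273 -174.76704463    6.        ] [318.3 181.5]
[ 516.63444273 -174.76704463   31.        ] [318.6 171.8]
[ 573.36555727 -155.23295537    6.        ] [290.5 178.4]
[ 573.36555727 -155.23295537   31.        ] [290.5 168.8]
```

View pics/c3.png

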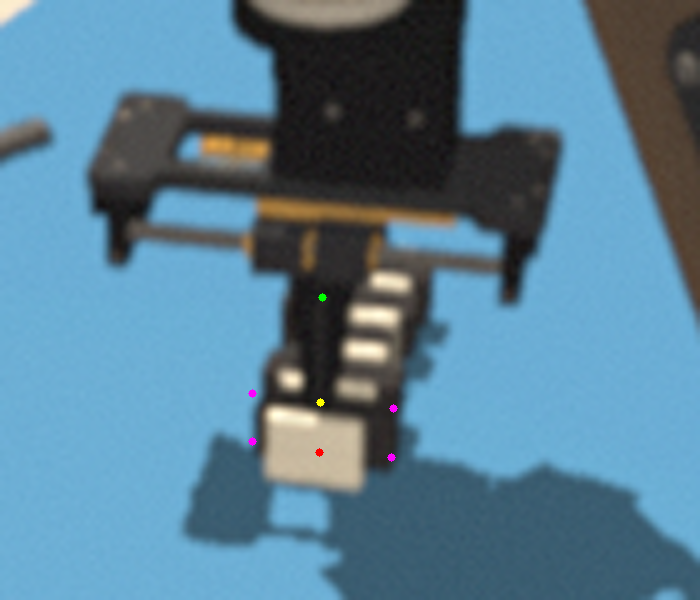

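The tips are about 26 mm short of the reported TCP. Three things agree on this: the fingers shut just above the bar without touching it, in the side view they end near the z=31 mark (320,402), and their depth in the wrist view comes out at 182 mm instead of 210. I'll use that offset and guard every descent by force.

Call:
move_arm(
  plan=[
    [[0,0,0],[0,0,-0.03],1],
    [[0,0,0],[0,0,-0.045],1],
    [[0,0,0],[0,0,-0.045],1],
    [[0,0,0],[0,0,-0.045],1],
    [[0,0,0],[0,0,-0.045],1],
  ],
)

```text
t: 6.05
eef_pos: [545.1, -163.7, 49.2]
tcp_rot: [-3.141, -0.001, 1.9]
ft_force: [-0.1, 0.1, 0.0]
opening: 0.476
grip_force: 0.0
```

Call:
move_arm(
  plan=[
    [[0,0,0],[0,0,0],1],
    [[0,0,0],[0,0,0],1],
    [[0,0,0],[0,0,0],1],
    [[0,0,0],[0,0,0],1],
    [[0,0,0],[0,0,0],1],
  ],
)

```text
t: 6.68
eef_pos: [545.5, -163.8, 50.0]
tcp_rot: [-3.142, 0.0, 1.9]
ft_force: [-0.1, -0.4, 0.5]
opening: 0.976
grip_force: 0.0
```

Run:
```python
from h import *
s=readout.state();print(s["eef_pos"],s["tcp_rot"],s["opening"])
a=eyes.read_camera("wrist");save(a,"w3.png")
for t in ["bar_a","short_bar"]:
    for r in eyes.cut_out(a,t)[:6]:
        if r["score"]<.3: continue
        q=np.array([onz(a,uv,31)[:2] for uv in np.argwhere(r["mask"])[:,::-1]],np.float32)
        (c,wh,b)=cv2.minAreaRect(q); 
        if wh[0]<wh[1]: wh=wh[::-1];b+=90
        print(t,round(r["score"],2),np.round(c,1),np.round(wh,1),round((b+90)%180-90,1))
```

```text
[ 545.45989401 -163.81139375   50.02875324] [-3.14157765e+00  9.58349803e-05  1.89971968e+00] 0.976207814893872
bar_a 0.75 [ 555.3 -186.1] [59.2 27.4] 16.8
bar_a 0.68 [ 544.2 -161.6] [59.2 25.7] 16.7
bar_a 0.65 [ 576.2 -241.4] [59.7 23.2] 18.0
bar_a 0.64 [ 577.5 -256.3] [58.   9.8] 18.9
```

View pics/w3.png

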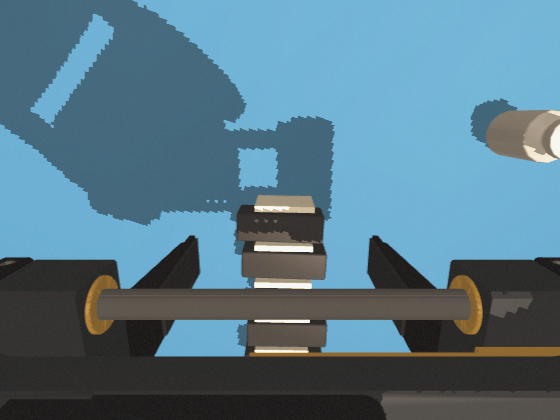

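Bar 1 is undisturbed and centred between the fingers (280,225). Descending to the corrected depth.

Call:
move_arm(
  plan=[
    [[0,0,0],[0,0,0.03],1],
    [[0,0,0],[0,0,0.05],1],
    [[0,0,0],[0,0,0.062],1],
    [[0,0,0],[0,0,0.062],-1],
    [[0,0,0],[0,0,0.062],-1],
  ],
)

```text
t: 7.45
eef_pos: [545.8, -164.0, -11.4]
tcp_rot: [3.141, 0.001, 1.9]
ft_force: [-0.2, 0.1, 0.6]
opening: 0.839
grip_force: 0.0
```

Call:
move_arm(
  plan=[
    [[0,0,0],[0,0,0],-1],
    [[0,0,0],[0,0,0],-1],
    [[0,0,0],[0,0,0],-1],
    [[0,0,0],[0,0,0],-1],
  ],
)

```text
t: 7.95
eef_pos: [545.6, -163.9, -11.5]
tcp_rot: [3.141, 0.0, 1.9]
ft_force: [-3.1, -1.0, 5.6]
opening: 0.627
grip_force: 30.0
```

Gripped at 59.6 mm with 30 N. Now the tray's pose, while the bar is held.

Run:
```python
from h import *
from scipy.optimize import least_squares
from scipy.spatial import ConvexHull
V=[]
for n in ("scene","side"):
    p=eyes.read_camera(n)
    r=[r for r in eyes.cut_out(p,"tray") if r["mask"].sum()>2500][0]
    c=max(cv2.findContours(r["mask"].astype(np.uint8),cv2.RETR_EXTERNAL,cv2.CHAIN_APPROX_NONE)[0],key=cv2.contourArea)
    h=cv2.convexHull(c)
    b=[r for r in eyes.cut_out(p,"bar_e") ]
    V.append((p,h)); print(n,r["mask"].sum(),[(round(q["score"],2),np.round(q["uv"])) for q in b[:6]])
def hull(p,t):
    x,y,a=t;a=np.radians(a);c,s=np.cos(a),np.sin(a)
    P=[proj(p,[x+c*u-s*v,y+s*u+c*v,z]) for u in(-38,38) for v in(-82,82) for z in(0,56)]
    return cv2.convexHull(np.array(P,np.float32))
def res(t,V=V):
    o=[]
    for p,h in V:
        m=hull(p,t)
        o+=[cv2.pointPolygonTest(h,tuple(map(float,q[0])),True) for q in m]
        g=h[::3] ; o+=[cv2.pointPolygonTest(m,tuple(map(float,q[0])),True) for q in g]
    return o
for W in (V,V[:1],V[1:]):
    f=least_squares(res,[577,207,-15],kwargs={"V":W},loss="soft_l1",diff_step=1e-3);print(np.round(f.x,1),np.sqrt(np.mean(f.fun**2)))
go(550,-15,80,75)
```

```text
Traceback (most recent call last):
IndexError: list index out of range
```

```bash
cat > tr.py <<'E'
from h import *
from scipy.optimize import least_squares
V=[]
for n in ("scene","side"):
  for k in range(3):
    p=eyes.read_camera(n)
    R_=[r for nm in("tray","tray_in") for r in eyes.cut_out(p,nm) if 2500<r["mask"].sum()<9000]
    if R_: break
  if not R_: print("none",n);continue
  r=R_[0]
  c=max(cv2.findContours(r["mask"].astype(np.uint8),cv2.RETR_EXTERNAL,cv2.CHAIN_APPROX_NONE)[0],key=cv2.contourArea)
  V.append((p,cv2.convexHull(c))); print(n,r["mask"].sum())
  for q in eyes.cut_out(p,"bar_e")[:6]: print(round(q["score"],2),np.round(q["uv"]),np.round(onz(p,q["uv"],25)))
def hull(p,t):
    x,y,a=t;a=np.radians(a);c,s=np.cos(a),np.sin(a)
    P=[proj(p,[x+c*u-s*v,y+s*u+c*v,z]) for u in(-38,38) for v in(-82,82) for z in(0,56)]
    return cv2.convexHull(np.array(P,np.float32))
def res(t,W):
    o=[]
    for p,h in W:
        m=hull(p,t); d=[cv2.pointPolygonTest(m,tuple(map(float,q[0])),True) for q in h]
        o+=d
    return o
for W in [V]+[[v] for v in V]:
    f=least_squares(res,[577,207,-15],args=(W,),loss="soft_l1",diff_step=1e-3);print(np.round(f.x,1),np.sqrt(np.mean(f.fun**2)))
E
python3 - <<'E'
import tr
tr.go(550,-15,80,75)
E
```

```text
scene 4685
0.79 [141. 253.] [ 583. -268.   25.]
0.63 [369. 196.] [552. 155.  25.]
0.58 [154. 246.] [ 574. -246.   25.]
0.54 [179. 236.] [ 563. -200.   25.]
0.43 [190. 210.] [ 513. -174.   25.]
side 5444
0.69 [308. 171.] [ 542. -173.   25.]
0.59 [308. 164.] [ 554. -199.   25.]
0.56 [199. 259.] [579. 156.  25.]
[576.5 203.4 -14.2] 0.5421510613182035
[576.  203.3 -14.3] 0.5454485280086733
[576.9 203.4 -14.1] 0.49205545089713515
turn [ 0.   0.  33.8] shift [ 0.1394  0.0523 -0.0915]
```

Call:
move_arm(
  plan=[
    [[0,0,0],[0,0,-0.02],-1],
    [[0,0,0],[0,0,-0.055],-1],
    [[0,0,0],[0,0,-0.0915],-1],
    [[0,0,10],[0.04,0.015,-0.0915],-1],
    [[0,0,20],[0.09,0.034,-0.0915],-1],
  ],
)

```text
t: 9.07
eef_pos: [548.7, -67.3, 79.9]
tcp_rot: [3.141, 0.0, 1.543]
ft_force: [0.5, 1.0, -2.3]
opening: 0.628
grip_force: 30.0
```

Run:
```python
from h import *
s=readout.state();print(s["eef_pos"],s["tcp_rot"],s["ft_force"],s["grip_force"])
S=go(550,-15,50,75.8)
go(550,-15,-12,75.8)
```

```text
[548.66988342 -67.26198145  79.90506084] [3.14053864e+00 2.83649610e-04 1.54287650e+00] [ 0.46161594  1.02820121 -2.30519755] 29.992395043373108
turn [ 0.1  0.  12.6] shift [ 0.0523 -0.0002  0.0299]
turn [ 0.1  0.  12.6] shift [ 0.0523 -0.0002  0.0919]
```

Call:
move_arm(
  plan=[
    [[0,0,10],[0.03,0,0.02],-1],
    [[0,0,12.6],[0.052,0,0.045],-1],
    [[0,0,12.6],[0.052,0,0.075],-1],
    [[0,0,12.6],[0.052,0,0.09],-1],
    [[0,0,12.6],[0.052,0,0.0945],-1],
  ],
)

```text
t: 9.7
eef_pos: [549.4, -15.9, -15.6]
tcp_rot: [-3.141, 0.0, 1.33]
ft_force: [-1.4, 0.0, -0.6]
opening: 0.632
grip_force: 30.0
```

Call:
move_arm(
  plan=[
    [[0,0,0],[0,0,0.001],-1],
    [[0,0,0],[0,0,0.002],-1],
    [[0,0,0],[0,0,0.002],-1],
  ],
)

```text
t: 10.07
eef_pos: [549.9, -15.8, -16.5]
tcp_rot: [3.141, 0.0, 1.331]
ft_force: [-0.1, -0.8, -1.7]
opening: 0.63
grip_force: 30.0
```

Call:
move_arm(
  plan=[
    [[0,0,0],[0,0,0.0005],-1],
    [[0,0,0],[0,0,0.001],-1],
    [[0,0,0],[0,0,0.0015],-1],
  ],
)

```text
t: 10.45
eef_pos: [549.8, -15.7, -17.6]
tcp_rot: [3.141, 0.0, 1.331]
ft_force: [-3.7, -0.2, 17.3]
opening: 0.628
grip_force: 30.0
```

Call:
move_arm(
  plan=[
    [[0,0,0],[0,0,-0.0005],0.7],
    [[0,0,0],[0,0,-0.0005],0.7],
    [[0,0,0],[0,0,-0.0005],0.7],
    [[0,0,0],[0,0,-0.02],0.7],
    [[0,0,0],[0,0,-0.05],0.5],
  ],
)

```text
t: 11.08
eef_pos: [549.1, -15.6, 31.3]
tcp_rot: [-3.14, 0.0, 1.331]
ft_force: [-0.5, -0.7, 1.0]
opening: 0.791
grip_force: 0.0
```

Call:
move_arm(
  plan=[
    [[0,0,-10],[0,0,0],0.3],
    [[0,0,-20],[0,0,0],0.3],
    [[0,0,-30],[0,0,0],0.3],
    [[0,0,-40],[0,0,0],0.3],
    [[0,0,-50],[0,0,0],0.3],
  ],
)

```text
t: 11.7
eef_pos: [549.6, -15.7, 31.4]
tcp_rot: [-3.141, -0.0, 2.209]
ft_force: [0.0, 0.5, 0.8]
opening: 0.652
grip_force: 0.0
```

Call:
move_arm(
  plan=[
    [[0,0,-10],[0,0,0],0.3],
    [[0,0,-20],[0,0,0],0.3],
    [[0,0,-30],[0,0,0],0.3],
    [[0,0,-40],[0,0,0],0.3],
    [[0,0,-40],[0,0,0],0.3],
  ],
)

```text
t: 12.32
eef_pos: [549.6, -15.7, 31.4]
tcp_rot: [-3.141, -0.0, 2.9]
ft_force: [0.1, -0.6, 0.1]
opening: 0.654
grip_force: 0.0
```

Run:
```python
from h import *
s=readout.state();print(s["eef_pos"],s["tcp_rot"],s["opening"],s["joints"])
a=eyes.read_camera("wrist");save(a,"w4.png")
for r in eyes.cut_out(a,"bar_a")[:4]:
        q=np.array([onz(a,uv,25)[:2] for uv in np.argwhere(r["mask"])[:,::-1]],np.float32)
        (c,wh,b)=cv2.minAreaRect(q); 
        if wh[0]<wh[1]: wh=wh[::-1];b+=90
        print(round(r["score"],2),np.round(c,1),np.round(wh,1),round((b+90)%180-90,1))
go(549.8,-15.7,-12,166)
```

```text
[549.57746511 -15.65280076  31.42592433] [-3.14149064e+00 -9.67719947e-05  2.90035106e+00] 0.6537708053162322 [-1.48573716e-01  5.96350878e-01  1.88988755e+00 -1.51951811e-04
  6.55460028e-01 -1.47800799e+00]
0.83 [569.  153.5] [50.6 10.1] -1.5
0.73 [548.8 -14.3] [64.2 19.9] -14.9
0.61 [ 554.4 -182. ] [65.9 11.2] -8.5
turn [-0. -0.  0.] shift [-0.0002  0.      0.0434]
```

Bar stands upright on the bench at (549,-15), -14°, and the fingers are aligned across its width.

Call:
move_arm(
  plan=[
    [[0,0,0],[0,0,0.025],0.3],
    [[0,0,0],[0,0,0.042],0.1],
    [[0,0,0],[0,0,0.049],-0.2],
    [[0,0,0],[0,0,0.049],-1],
    [[0,0,0],[0,0,0.049],-1],
  ],
)

```text
t: 13.05
eef_pos: [549.9, -15.7, -17.0]
tcp_rot: [-3.142, 0.001, 2.901]
ft_force: [1.0, 0.3, 0.0]
opening: 0.289
grip_force: 0.0
```

Call:
move_arm(
  plan=[
    [[0,0,0],[0,0,0],-1],
    [[0,0,0],[0,0,0],-1],
    [[0,0,0],[0,0,0],-1],
  ],
)

```text
t: 13.42
eef_pos: [549.9, -15.7, -17.0]
tcp_rot: [-3.142, 0.001, 2.902]
ft_force: [-0.8, -0.3, 7.3]
opening: 0.207
grip_force: 29.9
```

```bash
cat >> h.py <<'E'
def tray(u,v): a=np.radians(-14.2);c,s=np.cos(a),np.sin(a);return 576.5+c*u-s*v,203.4+s*u+c*v
E
python3 - <<'E'
from h import *
s=readout.state();print(s["eef_pos"],s["tcp_rot"],s["opening"],s["grip_force"])
x,y=tray(0,44);print(x,y);x0,y0,z0=s["eef_pos"]
go(x0,y0,70,165.8);go(x,y,70,165.8)
E
```

```text
[549.92022576 -15.70740419 -16.95528638] [-3.14157566e+00  9.68282582e-04  2.90151274e+00] 0.2073598503599 29.904422163963318
587.2935249786673 246.05559539538612
turn [-0.   0.1  0.4] shift [-0.0001 -0.     -0.087 ]
turn [-0.   0.1  0.4] shift [ 0.0259  0.2631 -0.087 ]
```

Call:
move_arm(
  plan=[
    [[0,0,0],[0,0,-0.03],-1],
    [[0,0,0],[0,0,-0.087],-1],
    [[0,0,0.4],[0.006,0.06,-0.087],-1],
    [[0,0,0.4],[0.012,0.12,-0.087],-1],
    [[0,0,0.4],[0.018,0.18,-0.087],-1],
  ],
)

```text
t: 14.05
eef_pos: [574.9, 165.1, 69.6]
tcp_rot: [-3.142, 0.0, 2.894]
ft_force: [1.2, -0.3, -1.7]
opening: 0.208
grip_force: 29.9
```

Run:
```python
from h import *
s=readout.state();print(s["eef_pos"],s["tcp_rot"],s["ft_force"],s["grip_force"])
x,y=tray(0,44)
go(x,y,70,165.8)
```

```text
[574.94873151 165.14373836  69.62745102] [-3.14154928e+00  1.68319476e-04  2.89391282e+00] [ 1.16859501 -0.31956787 -1.69154854] 29.90088790655136
turn [-0.  0.  0.] shift [ 0.0079  0.0815 -0.0004]
```

Call:
move_arm(
  plan=[
    [[0,0,0],[0.004,0.045,0],-1],
    [[0,0,0],[0.0079,0.0815,0],-1],
    [[0,0,0],[0.0079,0.0815,0],-1],
  ],
)

```text
t: 14.42
eef_pos: [586.8, 246.6, 69.0]
tcp_rot: [-3.141, -0.0, 2.897]
ft_force: [0.0, 0.5, -2.1]
opening: 0.207
grip_force: 29.9
```

Run:
```python
from h import *
s=readout.state();print(s["eef_pos"],s["tcp_rot"])
x,y=tray(0,44);go(x,y,-13,165.8)
w=eyes.read_camera("wrist");a=eyes.read_camera("scene");b=eyes.read_camera("side")
for n,p in (("w",w),("sc",a),("si",b)):
  for q in eyes.cut_out(p,"bar_a")[:6]:
    print(n,round(q["score"],2),np.round(q["uv"]),np.round(onz(p,q["uv"],99)[:2]), proj(p,[x,y,99]).round())
d=cv2.resize(a["img"][120:260,320:480],(480,420));e=w["img"][:,40:520]
cv2.imwrite("pics/c5.png",cv2.resize(np.hstack([d,e])[:,:,::-1],(800,350)))
```

```text
[586.78119031 246.58723615  69.01594733] [-3.14149857e+00 -2.82813411e-04  2.89742356e+00]
turn [-0.  -0.   0.2] shift [-0.0006 -0.0004  0.082 ]
w 0.72 [284. 242.] [580. 249.] [281. 256.]
w 0.6 [158. 213.] [548. 189.] [281. 256.]
sc 0.66 [432. 185.] [594. 240.] [434. 181.]
sc 0.65 [154. 247.] [ 613. -229.] [434. 181.]
sc 0.61 [140. 254.] [ 622. -252.] [434. 181.]
sc 0.56 [183. 232.] [ 595. -182.] [434. 181.]
sc 0.55 [368. 197.] [595. 127.] [434. 181.]
si 0.68 [309. 166.] [499. -95.] [154. 257.]
si 0.68 [198. 260.] [525. 215.] [154. 257.]
si 0.64 [160. 260.] [576. 246.] [154. 257.]
si 0.56 [314. 150.] [ 517. -150.] [154. 257.]
si 0.54 [314. 145.] [ 526. -166.] [154. 257.]
```

View pics/c5.png

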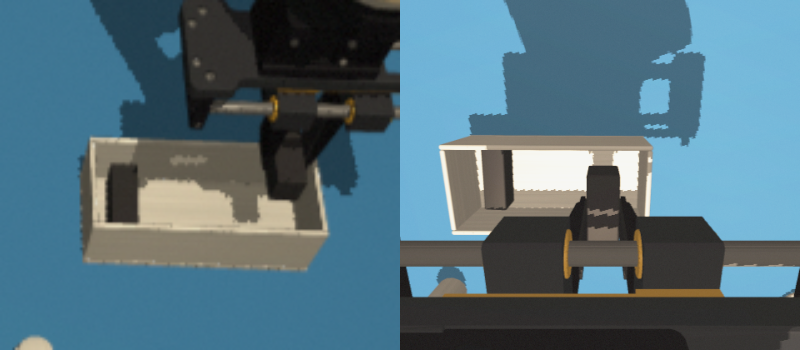

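The bar hangs over the tray's right end, square to it: (285,180) in the left crop. Lowering with a force check part way.

Call:
move_arm(
  plan=[
    [[0,0,0.2],[-0.0006,-0.0004,0.015],-1],
    [[0,0,0.2],[-0.0006,-0.0004,0.025],-1],
    [[0,0,0.2],[-0.0006,-0.0004,0.032],-1],
    [[0,0,0.2],[-0.0006,-0.0004,0.036],-1],
  ],
)

```text
t: 15.22
eef_pos: [587.5, 243.8, 32.8]
tcp_rot: [-3.141, -0.001, 2.891]
ft_force: [-0.4, 0.3, -1.6]
opening: 0.208
grip_force: 29.9
```

Call:
move_arm(
  plan=[
    [[0,0,0],[0,0,0.02],-1],
    [[0,0,0],[0,0,0.035],-1],
    [[0,0,0],[0,0,0.041],-1],
    [[0,0,0],[0,0,0.043],-1],
    [[0,0,0],[0,0,0.044],-1],
  ],
)

```text
t: 15.85
eef_pos: [587.9, 244.0, -10.2]
tcp_rot: [3.141, 0.001, 2.891]
ft_force: [-0.7, 0.0, -1.7]
opening: 0.204
grip_force: 29.9
```

Call:
move_arm(
  plan=[
    [[0,0,0],[0,0,0.0007],-1],
    [[0,0,0],[0,0,0.0014],-1],
    [[0,0,0],[0,0,0.0014],-1],
  ],
)

```text
t: 16.23
eef_pos: [587.7, 243.9, -11.8]
tcp_rot: [-3.142, 0.0, 2.891]
ft_force: [0.2, 0.3, -0.9]
opening: 0.207
grip_force: 29.9
```

Call:
move_arm(
  plan=[
    [[0,0,0],[0,0,0.0005],-1],
    [[0,0,0],[0,0,0.001],-1],
    [[0,0,0],[0,0,0.0014],-1],
  ],
)

```text
t: 16.6
eef_pos: [587.7, 243.9, -12.9]
tcp_rot: [-3.142, 0.0, 2.891]
ft_force: [-1.9, -0.4, 7.4]
opening: 0.209
grip_force: 29.9
```

Floor contact. Release and lift.

Call:
move_arm(
  plan=[
    [[0,0,0],[0,0,0],-0.3],
    [[0,0,0],[0,0,0],-0.3],
    [[0,0,0],[0,0,0],-0.3],
    [[0,0,0],[0,0,-0.03],-0.3],
    [[0,0,0],[0,0,-0.085],-0.3],
  ],
)

```text
t: 17.23
eef_pos: [586.7, 243.5, 70.9]
tcp_rot: [-3.139, -0.003, 2.891]
ft_force: [0.2, 0.2, -0.0]
opening: 0.352
grip_force: 0.0
```

Run:
```python
from h import *
s=readout.state();print(s["eef_pos"],s["tcp_rot"],s["ft_force"],s["opening"])
w=eyes.read_camera("wrist")
for q in eyes.cut_out(w,"bar_a")[:6]: print(round(q["score"],2),np.round(q["uv"]),np.round(onz(w,q["uv"],29)[:2]),q["mask"].sum())
go(555.5,-190,70,108.8)
```

```text
[586.68662115 243.53656513  70.89120475] [-3.13946539 -0.00338715  2.89090381] [ 0.24080883  0.24618753 -0.01391644] 0.35195944829977
0.79 [163. 211.] [561. 158.] 2535
0.76 [283. 215.] [586. 244.] 1986
0.35 [102. 345.] [658.  70.] 566
turn [ 0.4  0.3 56.8] shift [-0.0741 -0.4298  0.0057]
```

Call:
move_arm(
  plan=[
    [[0,0,9],[-0.009,-0.055,0],0.2],
    [[0,0,18],[-0.018,-0.11,0],0.5],
    [[0,0,27],[-0.028,-0.165,0],1],
    [[0,0,36],[-0.038,-0.22,0],1],
    [[0,0,45],[-0.048,-0.275,0],1],
  ],
)

```text
t: 17.95
eef_pos: [565.7, -36.2, 71.4]
tcp_rot: [3.142, 0.0, 2.101]
ft_force: [1.0, 0.1, -1.1]
opening: 0.821
grip_force: 0.0
```

Run:
```python
from h import *
s=readout.state();print(s["eef_pos"],s["tcp_rot"],s["opening"])
go(555.3,-190.2,70,108.8)
```

```text
[565.66765023 -36.16862687  71.43311226] [3.14157579e+00 1.41861074e-04 2.10060350e+00] 0.8207485454130681
turn [ 0.   0.  11.6] shift [-0.1277 -0.0868  0.0014]
```

Call:
move_arm(
  plan=[
    [[0,0,6],[-0.05,-0.034,0],1],
    [[0,0,11.6],[-0.1,-0.068,0],1],
    [[0,0,11.6],[-0.1277,-0.0868,0],1],
    [[0,0,11.6],[-0.1277,-0.0868,0.01],1],
    [[0,0,11.6],[-0.1277,-0.0868,0.01],1],
  ],
)

```text
t: 18.58
eef_pos: [555.8, -187.8, 60.6]
tcp_rot: [-3.14, -0.001, 1.903]
ft_force: [0.2, 0.2, -0.0]
opening: 1.0
grip_force: 0.0
```

Run:
```python
from h import *
s=readout.state();print(s["eef_pos"],s["tcp_rot"],s["opening"])
a=eyes.read_camera("wrist");save(a,"w5.png")
for t in ["bar_a","short_bar"]:
    for r in eyes.cut_out(a,t)[:6]:
        if r["score"]<.3: continue
        q=np.array([onz(a,uv,31)[:2] for uv in np.argwhere(r["mask"])[:,::-1]],np.float32)
        (c,wh,b)=cv2.minAreaRect(q); 
        if wh[0]<wh[1]: wh=wh[::-1];b+=90
        print(t,round(r["score"],2),np.round(c,1),np.round(wh,1),round((b+90)%180-90,1))
go(555.3,-190.2,-11.5,108.8)
```

```text
[ 555.78218005 -187.77590464   60.62084417] [-3.14019352e+00 -1.42324747e-03  1.90315366e+00] 0.9998479116953458
bar_a 0.73 [ 555.6 -187. ] [59.2 25.7] 16.5
bar_a 0.58 [ 572.2 -229.3] [58.8 14. ] 19.1
short_bar 0.59 [ 564.7 -216.1] [40.4 20.4] 15.5
turn [-0.  -0.   0.3] shift [-0.0022 -0.0021  0.0732]
```

View pics/w5.png

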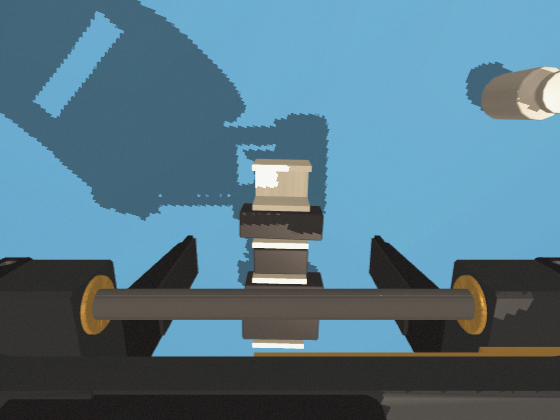

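First slot now empty; the next bar at (282,222) sits between the fingers. Descend and grip.

Call:
move_arm(
  plan=[
    [[0,0,0.3],[-0.002,-0.0015,0.03],1],
    [[0,0,0.3],[-0.002,-0.0015,0.06],1],
    [[0,0,0.3],[-0.002,-0.0015,0.072],1],
    [[0,0,0.3],[-0.002,-0.0015,0.072],-1],
    [[0,0,0.3],[-0.002,-0.0015,0.072],-1],
  ],
)

```text
t: 19.35
eef_pos: [556.2, -191.0, -9.3]
tcp_rot: [3.141, 0.001, 1.898]
ft_force: [0.0, 0.6, 0.6]
opening: 0.845
grip_force: 0.0
```

Call:
move_arm(
  plan=[
    [[0,0,0],[0,0,0],-1],
    [[0,0,0],[0,0,0],-1],
    [[0,0,0],[0,0,0],-1],
    [[0,0,0],[0,0,0],-1],
  ],
)

```text
t: 19.85
eef_pos: [555.9, -191.1, -9.7]
tcp_rot: [3.141, 0.001, 1.898]
ft_force: [-0.8, 0.7, 4.8]
opening: 0.63
grip_force: 29.9
```

Run:
```python
from h import *
s=readout.state();print(s["eef_pos"],s["tcp_rot"],s["opening"],s["grip_force"])
go(550,-15,80,75.8)
```

```text
[ 555.85943516 -191.050286     -9.68669486] [3.14108390e+00 6.27803494e-04 1.89796140e+00] 0.6295602314729464 29.914950728416443
turn [ 0.   0.  32.9] shift [ 0.1685  0.0511 -0.0898]
```

Call:
move_arm(
  plan=[
    [[0,0,0],[0,0,-0.02],-1],
    [[0,0,0],[0,0,-0.055],-1],
    [[0,0,0],[0,0,-0.09],-1],
    [[0,0,10],[0.04,0.012,-0.09],-1],
    [[0,0,20],[0.09,0.027,-0.09],-1],
  ],
)

```text
t: 20.48
eef_pos: [552.2, -96.7, 80.1]
tcp_rot: [3.141, 0.0, 1.541]
ft_force: [0.4, 0.8, -0.4]
opening: 0.628
grip_force: 29.9
```

Run:
```python
from h import *
s=readout.state();print(s["eef_pos"],s["tcp_rot"],s["ft_force"],s["grip_force"])
go(550,-15,-13.5,75.8)
```

```text
[552.24695057 -96.68770602  80.05864126] [3.14069421e+00 2.80980898e-04 1.54112160e+00] [ 0.44958048  0.84558736 -0.37164048] 29.91516262292862
turn [ 0.1  0.  12.5] shift [ 0.0816 -0.0048  0.0935]
```

Call:
move_arm(
  plan=[
    [[0,0,9],[0.045,-0.003,0.02],-1],
    [[0,0,12.5],[0.0816,-0.0048,0.045],-1],
    [[0,0,12.5],[0.0816,-0.0048,0.075],-1],
    [[0,0,12.5],[0.0816,-0.0048,0.089],-1],
    [[0,0,12.5],[0.0816,-0.0048,0.093],-1],
  ],
)

```text
t: 21.1
eef_pos: [549.1, -15.7, -13.8]
tcp_rot: [-3.141, 0.0, 1.33]
ft_force: [0.3, 0.2, -0.8]
opening: 0.627
grip_force: 29.9
```

Call:
move_arm(
  plan=[
    [[0,0,0],[0,0,0.0007],-1],
    [[0,0,0],[0,0,0.0014],-1],
    [[0,0,0],[0,0,0.0014],-1],
  ],
)

```text
t: 21.48
eef_pos: [549.6, -15.6, -14.1]
tcp_rot: [3.141, -0.0, 1.33]
ft_force: [0.1, -0.6, -1.4]
opening: 0.625
grip_force: 29.9
```

Call:
move_arm(
  plan=[
    [[0,0,0],[0,0,0.0006],-1],
    [[0,0,0],[0,0,0.0012],-1],
    [[0,0,0],[0,0,0.0018],-1],
  ],
)

```text
t: 21.85
eef_pos: [549.4, -15.3, -15.7]
tcp_rot: [3.141, 0.0, 1.331]
ft_force: [-4.8, 0.6, 16.7]
opening: 0.63
grip_force: 29.9
```

Contact on the bench; the same regrip as before.

Call:
move_arm(
  plan=[
    [[0,0,0],[0,0,-0.0005],0.7],
    [[0,0,0],[0,0,-0.0005],0.7],
    [[0,0,0],[0,0,-0.0005],0.7],
    [[0,0,0],[0,0,-0.02],0.7],
    [[0,0,0],[0,0,-0.047],0.5],
  ],
)

```text
t: 22.48
eef_pos: [548.8, -15.3, 30.4]
tcp_rot: [-3.14, 0.0, 1.331]
ft_force: [0.5, 0.8, 0.3]
opening: 0.791
grip_force: 0.0
```

Call:
move_arm(
  plan=[
    [[0,0,-10],[0,0,0],0.3],
    [[0,0,-20],[0,0,0],0.3],
    [[0,0,-30],[0,0,0],0.3],
    [[0,0,-40],[0,0,0],0.3],
    [[0,0,-50],[0,0,0],0.3],
  ],
)

```text
t: 23.1
eef_pos: [549.2, -15.3, 30.4]
tcp_rot: [-3.141, -0.0, 2.209]
ft_force: [0.0, -0.4, -0.3]
opening: 0.65
grip_force: 0.0
```

Call:
move_arm(
  plan=[
    [[0,0,-10],[0,0,0],0.3],
    [[0,0,-20],[0,0,0],0.3],
    [[0,0,-30],[0,0,0],0.3],
    [[0,0,-40],[0,0,0],0.3],
    [[0,0,-40],[0,0,0],0.3],
  ],
)

```text
t: 23.72
eef_pos: [549.2, -15.3, 30.4]
tcp_rot: [-3.142, -0.0, 2.9]
ft_force: [0.6, -1.0, 0.1]
opening: 0.648
grip_force: 0.0
```

Run:
```python
from h import *
s=readout.state();print(s["eef_pos"],s["tcp_rot"],s["opening"])
a=eyes.read_camera("wrist")
for r in eyes.cut_out(a,"bar_a")[:4]:
        q=np.array([onz(a,uv,25)[:2] for uv in np.argwhere(r["mask"])[:,::-1]],np.float32)
        (c,wh,b)=cv2.minAreaRect(q); 
        if wh[0]<wh[1]: wh=wh[::-1];b+=90
        print(round(r["score"],2),np.round(c,1),np.round(wh,1),round((b+90)%180-90,1))
go(549.6,-15.5,-17,166)
```

```text
[549.24849879 -15.33254223  30.43550616] [-3.14150630e+00 -9.40356733e-05  2.90028362e+00] 0.6479812745173035
0.92 [570.8 153.1] [47.9 10.1] -1.5
0.91 [548.5 -12.9] [63.8 19.8] -14.4
turn [-0.  0.  0.] shift [-0.0003 -0.0001  0.0475]
```

Call:
move_arm(
  plan=[
    [[0,0,0],[0,0,0.025],0.3],
    [[0,0,0],[0,0,0.042],0.1],
    [[0,0,0],[0,0,0.048],-0.2],
    [[0,0,0],[0,0,0.048],-1],
    [[0,0,0],[0,0,0.048],-1],
  ],
)

```text
t: 24.45
eef_pos: [549.6, -15.4, -17.0]
tcp_rot: [-3.142, 0.001, 2.901]
ft_force: [0.1, 0.8, 0.1]
opening: 0.291
grip_force: 0.0
```

Call:
move_arm(
  plan=[
    [[0,0,0],[0,0,0],-1],
    [[0,0,0],[0,0,0],-1],
    [[0,0,0],[0,0,0],-1],
  ],
)

```text
t: 24.82
eef_pos: [549.6, -15.3, -17.0]
tcp_rot: [3.142, 0.001, 2.901]
ft_force: [-1.2, 0.7, 5.9]
opening: 0.209
grip_force: 30.0
```

Run:
```python
from h import *
s=readout.state();print(s["eef_pos"],s["tcp_rot"],s["opening"],s["grip_force"])
x,y=tray(0,-1);print(x,y);x0,y0,z0=s["eef_pos"]
go(x,y,70,165.8)
```

```text
[549.58890931 -15.33312484 -16.95273666] [3.14154052e+00 9.43596239e-04 2.90146870e+00] 0.2087041986113518 29.966402649879456
576.2546926141212 202.43055465010488
turn [0.  0.1 0.4] shift [ 0.0258  0.2179 -0.087 ]
```

Call:
move_arm(
  plan=[
    [[0,0,0],[0,0,-0.03],-1],
    [[0,0,0],[0,0,-0.087],-1],
    [[0,0,0.4],[0.006,0.05,-0.087],-1],
    [[0,0,0.4],[0.013,0.11,-0.087],-1],
    [[0,0,0.4],[0.019,0.165,-0.087],-1],
  ],
)

```text
t: 25.45
eef_pos: [570.0, 151.2, 69.7]
tcp_rot: [-3.142, 0.0, 2.894]
ft_force: [1.2, 0.4, -2.0]
opening: 0.206
grip_force: 30.0
```

Run:
```python
from h import *
s=readout.state();print(s["eef_pos"],s["tcp_rot"],s["ft_force"],s["grip_force"])
x,y=tray(0,-2)
go(x,y,70,165.8)
```

```text
[570.0386875  151.15120904  69.65730967] [-3.14154919e+00  2.09863970e-04  2.89409868e+00] [ 1.21871142  0.35867077 -2.02489134] 29.963118731975555
turn [-0.  0.  0.] shift [ 0.0065  0.0502 -0.0003]
```

Call:
move_arm(
  plan=[
    [[0,0,0],[0.003,0.025,0],-1],
    [[0,0,0],[0.0065,0.0502,0],-1],
    [[0,0,0],[0.0065,0.0502,0],-1],
    [[0,0,0],[0.0065,0.0502,0],-1],
  ],
)

```text
t: 25.95
eef_pos: [575.7, 199.2, 69.3]
tcp_rot: [-3.141, -0.001, 2.895]
ft_force: [-0.6, -0.1, -1.1]
opening: 0.209
grip_force: 30.0
```

Run:
```python
from h import *
s=readout.state();print(s["eef_pos"],s["tcp_rot"])
x,y=tray(0,-2);print(x,y);go(x,y,-13,165.8)
```

```text
[575.74371872 199.16211697  69.30092017] [-3.14107454e+00 -5.00028326e-04  2.89455405e+00]
576.0093852282424 201.46110930020973
turn [-0. -0.  0.] shift [0.0003 0.0023 0.0823]
```

Call:
move_arm(
  plan=[
    [[0,0,0],[0,0.002,0.015],-1],
    [[0,0,0],[0,0.002,0.025],-1],
    [[0,0,0],[0,0.002,0.032],-1],
    [[0,0,0],[0,0.002,0.036],-1],
  ],
)

```text
t: 26.45
eef_pos: [576.4, 201.4, 32.8]
tcp_rot: [-3.141, -0.001, 2.894]
ft_force: [0.1, -0.1, -0.9]
opening: 0.213
grip_force: 30.0
```

Call:
move_arm(
  plan=[
    [[0,0,0],[0,0,0.02],-1],
    [[0,0,0],[0,0,0.035],-1],
    [[0,0,0],[0,0,0.041],-1],
    [[0,0,0],[0,0,0.043],-1],
    [[0,0,0],[0,0,0.044],-1],
  ],
)

```text
t: 27.08
eef_pos: [576.8, 201.7, -10.2]
tcp_rot: [3.141, 0.001, 2.895]
ft_force: [0.4, -0.9, -1.3]
opening: 0.21
grip_force: 30.0
```

Call:
move_arm(
  plan=[
    [[0,0,0],[0,0,0.0007],-1],
    [[0,0,0],[0,0,0.0014],-1],
    [[0,0,0],[0,0,0.0014],-1],
  ],
)

```text
t: 27.45
eef_pos: [576.6, 201.7, -11.8]
tcp_rot: [3.142, 0.0, 2.894]
ft_force: [-0.2, -0.4, -1.4]
opening: 0.208
grip_force: 30.0
```

Call:
move_arm(
  plan=[
    [[0,0,0],[0,0,0.0005],-1],
    [[0,0,0],[0,0,0.001],-1],
    [[0,0,0],[0,0,0.0014],-1],
  ],
)

```text
t: 27.82
eef_pos: [576.5, 201.7, -13.0]
tcp_rot: [-3.142, 0.0, 2.895]
ft_force: [-2.7, -0.8, 7.5]
opening: 0.211
grip_force: 30.0
```

Call:
move_arm(
  plan=[
    [[0,0,0],[0,0,0],-0.4],
    [[0,0,0],[0,0,0],-0.4],
    [[0,0,0],[0,0,0],-0.4],
    [[0,0,0],[0,0,-0.03],-0.4],
    [[0,0,0],[0,0,-0.09],-0.4],
  ],
)

```text
t: 28.45
eef_pos: [575.4, 201.3, 75.7]
tcp_rot: [-3.139, -0.004, 2.894]
ft_force: [0.3, 0.6, 0.8]
opening: 0.299
grip_force: 0.0
```

Call:
move_arm(
  plan=[
    [[0,0,0],[0,0,-0.05],-0.4],
    [[0,0,0],[0,0,-0.1],-0.4],
    [[0,0,0],[0,0,-0.1],-0.4],
  ],
)

```text
t: 28.82
eef_pos: [578.0, 202.1, 180.6]
tcp_rot: [3.139, 0.006, 2.895]
ft_force: [0.0, 0.9, -0.6]
opening: 0.299
grip_force: 0.0
```

Run:
```python
from h import *
s=readout.state();print(s["eef_pos"],s["opening"],s["ft_force"])
w=eyes.read_camera("wrist");a=eyes.read_camera("scene")
d=cv2.resize(a["img"][150:310,110:470],(560,249));cv2.imwrite("pics/c6.png",cv2.resize(np.vstack([w["img"][:320],d])[:,:,::-1],(560,569)))
```

```text
[577.98785785 202.06913129 180.55404802] 0.2988225793415255 [ 0.03113636  0.88134149 -0.61640893]
```

View pics/c6.png

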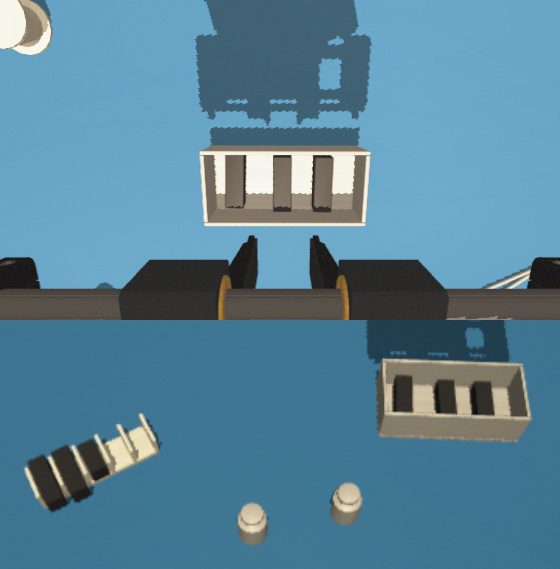

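Three bars lie flat, crosswise and side by side in the tray: (235,180), (282,183) and (322,183) in the upper part. In the lower part the rack keeps two long bars and the short one, around (45–95, 455–485), and the weights are in place.

```bash
python3 -c "
from cell import env
print(env.job_done())"
```

```text
the job is handed in; nothing more can be done
None
```

I set two long bars from the rack down in the tray, so three lie flat, crosswise and side by side on its floor; the two other long bars, the short bar and the weights show in place in the last picture (the spool was not in it), and the job is handed in, with no verdict returned.

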